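# Lower the electrode arm past its ratchet

## Task

Park the electrode in the empty beaker below it: with a fingertip press down the thumb pad of the ratchet pawl on top of the stand's head until it snaps over and stays off the teeth, then push the arm steadily down by its finger rest until it is on its bottom stop. Leave the pawl thrown off. Do not raise the arm or press on the electrode, and nothing is to be picked up: leave the beaker and everything else on the bench standing where it is.

Things in the scene. Friction and masses are not known exactly. Their poses are not given: they have to be found in the camera images.
- stand: electrode stand fixed to the bench: marble slab 310 x 150 x 18 mm with a short steel column near one end and, on it, a grey cast head 26 mm wide that carries arm and pawl. Origin: on the bench under the column's axis; x: level, from the column along the arm towards the electrode (roughly to the robot's right); z up. The slab spans x = -60 to 250 mm, y = -75 to 75 mm.
- pivot_point (a point): point on the arm's pivot axis (along the stand's y), in the head, 200 mm above the bench over the column. The bar runs from here: it rises by (0.30 - value of joint dip_arm) rad above level, in the stand's x-z plane.
- pawl (a joint): rad; ratchet pawl, a dark steel bell-crank on the head. Near 0 (to 0.12 on a tooth's slope): nose in the teeth of the arm's quadrant, blocking the arm downward. Pressing its thumb pad raises the value, to 0.40 at its stop. An over-centre spring pulls it back into the teeth below 0.20 and throws it over to the stop beyond 0.20, where it stays off by itself. 3 to 5 N at the pad, up to 10 N if the arm bears on it.
- pawl_pad (a point): middle of the top face of the pawl's thumb pad, a ribbed steel plate 30 (along the stand's x) x 26 x 4 mm on top of the head, about 275 mm above the bench. It swings down by about 12 mm from engaged to thrown off, 30 mm ahead of the pawl's pivot, tilting from 0.2 rad backward to 0.2 rad forward. Nothing stands above it; the head's cheeks begin about 20 mm below it.
- dip_arm (a joint): rad; the arm about its pivot, grows as it goes down. -0.14 to 0.16 at the start, 0.62 on its bottom stop. Stiff friction hinge: with the pawl off it stays where it is left and takes about 3 to 6 N down at the finger rest. With the pawl in, it goes down by at most one tooth (0.18) and is then blocked.
- finger_rest (a point): middle of the top face of the finger rest, a flat plate 42 (along the arm) x 34 x 4 mm on the arm's steel bar (8 wide, 14 high), 146 mm along the arm from its pivot and 11 mm above the bar's centre line; tilts with the arm. It goes down by 65 to 110 mm to the stop, then 165 mm above the bench. The electrode's plug, 70 mm beyond it, stands up to 50 mm higher.
- electrode_tip (a point): lowest point of the electrode, a dark 12 mm rod in the holder at the arm's end; a parallel link under the arm keeps it upright. Starts at least 15 mm above the beaker's rim, about 36 mm above the bench when the arm is on its stop.
- electrode: the electrode itself (glass bulb at its foot, plug on top), 12 dia; origin on its axis 104 mm above its tip; z along it, up
- beaker: empty glass beaker, 62 dia x 80 high, wall 2.5, standing loose on the slab below the electrode; origin: centre of its underside, which is 18 mm above the bench
- amber_bottle: brown reagent bottle with black mushroom stopper, 74 dia x 165 high, bystander on the far side of the stand; origin: centre of its underside (mm)
- flask: empty glass conical flask, 68 dia x 110 high, bystander on the far side of the stand near the beaker end; origin: centre of its underside (mm)
- dropper: small brown dropper bottle with a rubber teat, 38 dia x 107 high, bystander on the near side of the stand; origin: centre of its underside (mm)
- small_beaker: small empty glass beaker, 42 dia x 58 high, bystander on the near side of the column; origin: centre of its underside (mm)
- pen: pen lying flat, about 147 long x 12, bystander beside the column end of the slab; origin under the middle of its barrel (mm)
- wash_bottle: white squeeze bottle with a red spout, 74 dia x 200 high, bystander to the robot's left; origin: centre of its underside (mm)
- pipette_bulb: orange rubber pipette bulb standing on its base, 60 dia x 80 high, bystander to the robot's right; origin: centre of its underside (mm)
Things that resemble listed ones, but are neither listed nor needed, are in the scene too. What is shaped like the beaker but brown or purple is not meant.

How it is judged:
By the outcome, as a careful person would: the job done as asked, in the order asked, and still so for the second after the job is handed in, with the robot touching nothing.
It also fails if it takes over 38 s, if anything falls off the work surface, if the arm or the gripper's body presses on something with over 40 N, if the wrist force passes 120 N, or if a joint passes its speed limit or range.

## Robot

A 7-joint arm with a two-finger parallel gripper is mounted at the origin on the work surface. World frame = base frame: x ahead of the robot, y to its left, z up, the work surface at z = 0. Lengths are in m, angles in rad, forces in N, time in s.
With the tool pointing down it reaches from about 0.425 to 0.975 m from the base axis. Payload 16.7 kg.
Tool frame: the origin (TCP) lies at the very end of the fingers, on their centre line; the grasp point (between the pads) lies 19 mm behind it; z points along the fingers, y is the line along which they close (so a half turn about z gives the same grasp; the last joint's range is limited). The gripper opens to 85 mm and grips with 20 to 120 N. Pads are 22 mm wide; open, the fingers measure 114 mm over their backs; the gripper's body (76 mm by 85 mm) begins 54 mm behind the grasp point. The pads swing forward as they close: fully open they stand 13 mm farther back than shut.
Start: joints at [0.989, 0.426, 0.074, 1.606, -0.034, 1.111, -0.067], TCP at [0.283, -0.613, 0.231] pointing down, gripper open.
Joint ranges: [-2.85, 2.85], [-0.5, 2.14], [-1.23, 1.37], [0.21, 2.46], [-1.02, 4.16], [0.16, 2.05], [-2.73, 2.73]. Speed limits (rad/s): [1.89, 1.89, 2.39, 2.39, 3.01, 3.01, 3.01].

## Interface

Orientations are given as a unit quaternion [x, y, z, w].
In Python, from rig import r gives the robot as it stands. The module is installed in compiled form; this text tells all that it offers.
- The arm moves only by the shell command python3 -m inch 'ROWS' [FORCE]. ROWS is JSON, a list of rows, each an object with "fingers": the opening, from 0 (shut) to 1 (fully open); "xyz": the shift along the world's x, y, z in m, a list of three; "yaw": the turn about the world's z in degrees. A call has 1 to 20 rows; each row is the pose to reach, as a shift and turn from the pose commanded when the call began; what a row does not reach only later rows make up. A row lasts 1/8 s, in which the tool goes at most 62.5 mm and 10.7 degrees, less where a joint would pass 70% of its speed; a pose out of reach is approached as far as the arm can. A call with a gripper value outside its range is refused whole. The fingers move at their own pace and stop on an object; FORCE is the grip in N (left out, the last holds). Time passes only in rows, so rows that repeat a pose let the fingers close. It gives the time, the measured TCP pose, the force, the opening and the grip force at its end, in the units of the state.
- r.observe(): the state, without advancing time (a new reading comes with each control period).
- r.camera(name): name is "side" or "top"; returns the picture (480x640x3 uint8, blue, green, red); there is no depth.
- r.camera_info(name): a dict with "vertical_fov" (degrees; the focal length in pixels is half the picture's height over the tangent of half this angle, whatever the lens; pixels are square), "cx", "cy" (the principal point, pixels), "world_from_camera" (4x4, takes a point from camera to world coordinates). Camera axes: x right, y up, looking along -z (the intrinsics and any distortion apply to the point x, -y, -z); pixel columns grow to the right and rows downward; lengths in m; the calibration is good to about 2 mm. A picture is of the moment at which its call begins. camera_info takes no time and is no camera call.
- r.job_done(): hands the job in; it is judged then, once.
The state is a dict: "t": time; "qpos": joint angles; "joint_vel": joint speeds; "tau": joint torques, N m; "tool_pos": TCP position; "eef_rot": TCP orientation; "wrist_force": force on the tool from outside, world axes, zero at the start; "ft_torque": the same for the moment, N m; "width": finger opening in m; "finger_force": force on a finger pad.
Only numpy, scipy, OpenCV 4.12 (cv2) and the standard library are available. Lean on these libraries where they do the work, as an engineer would, in place of code of your own. Each camera call takes 0.05 s, during which the arm holds its last target. There are 200 camera calls.

## Working session

There is one attempt and no reset: what is moved stays moved. The work goes in short steps, Python scripts to look and compute and a shell command to move; the robot and the scene stay as the last step left them, time stands still between calls to the robot, and variables do not carry over. Pictures are saved under pics/ and viewed, at most 10 in all, crops included, and the job is handed in when it is done.

```bash
mkdir -p pics; python3 - <<'E'
from rig import r
import cv2,numpy as np
for n in("side","top"):
    cv2.imwrite(f"pics/{n}0.png",r.camera(n)); i=r.camera_info(n); print(n,i["vertical_fov"],i["cx"],i["cy"],{k:v for k,v in i.items() if k not in("vertical_fov","cx","cy","world_from_camera")}); print(np.round(i["world_from_camera"],3))
s=r.observe(); print(s["t"],s["tool_pos"],s["eef_rot"],s["wrist_force"],s["width"])
E
```

```text
side 44.97231680989508 318.8290524351291 239.4607267466682 {}
[[-0.876  0.286 -0.388  0.094]
 [-0.482 -0.522  0.704  0.941]
 [-0.001  0.804  0.595  0.981]
 [ 0.     0.     0.     1.   ]]
top 43.24029509300455 306.4358099221708 241.04243739260815 {}
[[ 0.01   0.983 -0.182  0.358]
 [-1.     0.007 -0.019  0.009]
 [-0.017  0.183  0.983  1.486]
 [ 0.     0.     0.     1.   ]]
0.1 [ 0.2829225  -0.61246282  0.23067869] [ 9.76677454e-01  2.14711029e-01 -1.72846629e-04 -5.42512749e-04] [-0.07704416 -0.27990444 -0.528554  ] 0.08520496653193955
```

View pics/side0.png

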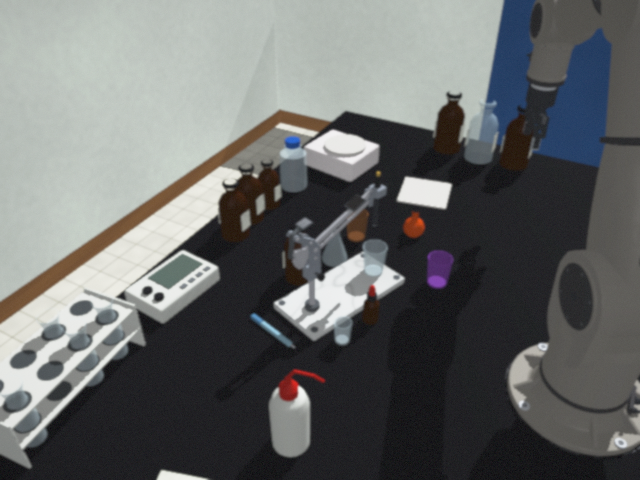

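View pics/top0.png

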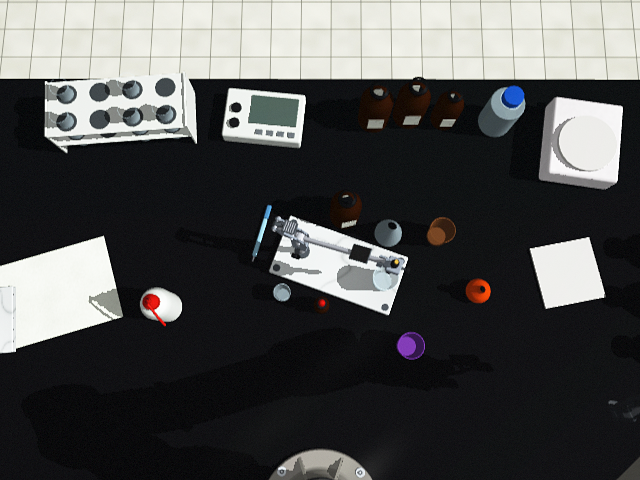

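The side view shows the stand's head near (310,240), with the arm rising to the holder at (378,190). In the top view the head and pad are near (287,228), the dark finger rest near (360,253) and the plug near (397,263). I'll zoom in on both.

```bash
python3 - <<'E'
import cv2,numpy as np
a=cv2.imread("pics/side0.png")[170:330,260:420]; b=cv2.imread("pics/top0.png")[195:325,260:420]
cv2.imwrite("pics/sc.png",cv2.resize(a,(600,600),interpolation=cv2.INTER_CUBIC))
cv2.imwrite("pics/tc.png",cv2.resize(b,None,fx=4.5,fy=4.5,interpolation=cv2.INTER_CUBIC))
E
```

```text
(no output)
```

View pics/sc.png

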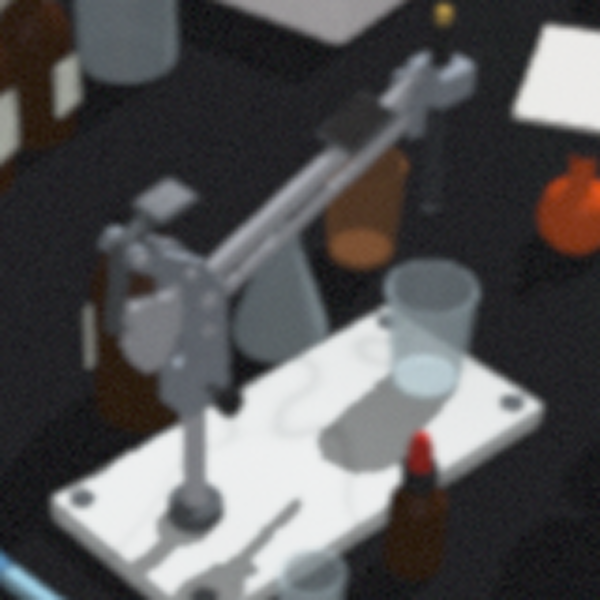

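View pics/tc.png

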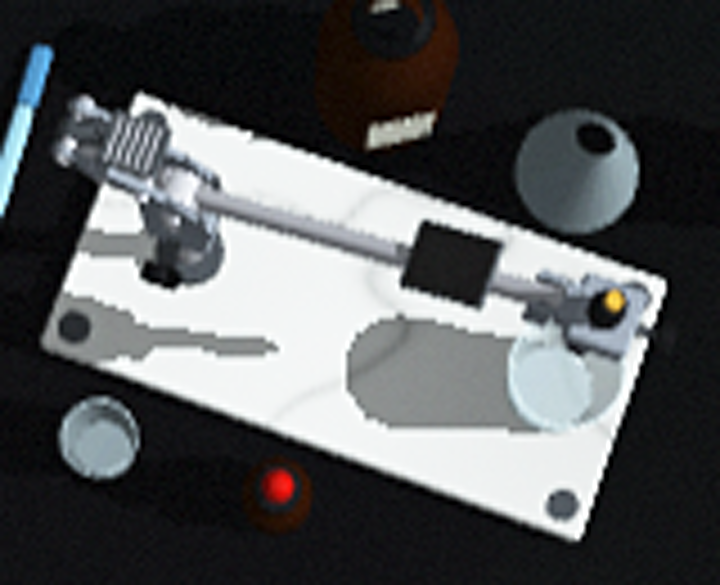

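The thumb pad is at about (304,223) in the side view and (291,226) in the top view. The finger rest is at (355,202) and (360,253), and the plug top at (378,174) and (396,262). Triangulating these.

```bash
cat >h.py <<'E'
from rig import r
import numpy as np
def ray(n,u,v):
    i=r.camera_info(n);f=240/np.tan(np.radians(i["vertical_fov"])/2);T=np.array(i["world_from_camera"])
    d=T[:3,:3]@np.array([(u-i["cx"])/f,-(v-i["cy"])/f,-1]);return T[:3,3],d/np.linalg.norm(d)
def tri(s,t):
    (a,d),(b,e)=ray("side",*s),ray("top",*t)
    k=np.linalg.lstsq(np.c_[d,-e],b-a,rcond=None)[0];p,q=a+k[0]*d,b+k[1]*e
    return (p+q)/2,np.linalg.norm(p-q)
def plane(n,uv,z):
    a,d=ray(n,*uv);return a+d*(z-a[2])/d[2]
E
python3 - <<'E'
from h import *
np.set_printoptions(precision=4,suppress=True)
S=lambda x,y:(260+x/3.75-.37,170+y/3.75-.37); T=lambda x,y:(260+x/4.5-.4,195+y/4.5-.4)
for n,s,t in(("pad",(167,200),(138,141)),("rest",(355,122),(452,263)),("plug",(444,14),(613,300))): print(n,*tri(S(*s),T(*t)))
c=np.array([plane("top",T(*p),.018) for p in((137,95),(665,283),(580,540),(42,348))]);print(c)
ax=(c[1]+c[2]-c[0]-c[3])[:2];L=np.linalg.norm(ax)/2;ax/=2*L
o=c.mean(0)[:2]-.095*ax;print("L",L,"ax",ax,np.degrees(np.arctan2(ax[1],ax[0])),"org",o)
for d in(.0,.15):
    a=.3-d; print("rest pred",d,o+ax*(.146*np.cos(a)-.011*np.sin(a)),.2+.146*np.sin(a)+.011*np.cos(a))
print("beaker",plane("side",S(425,380),.018), plane("top",T(567,370),.098))
print("rest stop",o+ax*(.146*np.cos(.32)+.011*np.sin(-.32)*-1))
E
```

```text
pad [0.6139 0.0651 0.2718] 0.0016622448844206582
rest [ 0.5622 -0.0777  0.2595] 0.0015362614960150512
plug [ 0.5372 -0.1445  0.3084] 0.00070940107555855
[[ 0.6943  0.0783  0.018 ]
 [ 0.5913 -0.2105  0.018 ]
 [ 0.4519 -0.1624  0.018 ]
 [ 0.553   0.1278  0.018 ]]
L 0.3069433217713332 ax [-0.3324 -0.9431] -109.41574046504465 org [0.6042 0.0479]
rest pred 0.0 [ 0.5589 -0.0806] 0.25365465155293726
rest pred 0.15 [ 0.5568 -0.0867] 0.23269444919844195
beaker [ 0.5327 -0.1453  0.018 ] [ 0.5332 -0.1477  0.098 ]
rest stop [ 0.557  -0.0861]
```

```bash
python3 -m inch '[{"fingers":0,"xyz":[0,0,0.06],"yaw":0},{"fingers":0,"xyz":[0.03,0.06,0.12],"yaw":8},{"fingers":0,"xyz":[0.06,0.12,0.16],"yaw":16},{"fingers":0,"xyz":[0.09,0.18,0.18],"yaw":26},{"fingers":0,"xyz":[0.12,0.24,0.18],"yaw":36},{"fingers":0,"xyz":[0.15,0.30,0.18],"yaw":46},{"fingers":0,"xyz":[0.18,0.36,0.18],"yaw":46},{"fingers":0,"xyz":[0.21,0.42,0.18],"yaw":46},{"fingers":0,"xyz":[0.24,0.48,0.18],"yaw":46},{"fingers":0,"xyz":[0.27,0.54,0.18],"yaw":46},{"fingers":0,"xyz":[0.30,0.60,0.18],"yaw":46},{"fingers":0,"xyz":[0.33,0.66,0.16],"yaw":46},{"fingers":0,"xyz":[0.331,0.678,0.12],"yaw":46},{"fingers":0,"xyz":[0.331,0.678,0.07],"yaw":46},{"fingers":0,"xyz":[0.331,0.678,0.07],"yaw":46},{"fingers":0,"xyz":[0.331,0.678,0.07],"yaw":46}]'
python3 - <<'E'
from h import *
import cv2
a=r.camera("side")[150:310,250:410];b=r.camera("top")[170:330,250:410]
cv2.imwrite("pics/c1.png",np.hstack([cv2.resize(x,(400,400),interpolation=cv2.INTER_CUBIC) for x in(a,b)]))
s=r.observe();print(s["t"],s["tool_pos"],s["eef_rot"],s["wrist_force"])
E
```

```text
t: 2.1
tool_pos: [0.6137, 0.0651, 0.3004]
eef_rot: [0.815, 0.579, -0.001, -0.001]
wrist_force: [0.3, -1.5, 0.3]
width: -0.0003
finger_force: 0.0
2.2 [0.61457162 0.06393285 0.30286166] [8.15587008e-01 5.78633927e-01 5.26790200e-04 5.77101541e-04] [-0.5739596  -0.65743081  0.58664346]
```

View pics/c1.png

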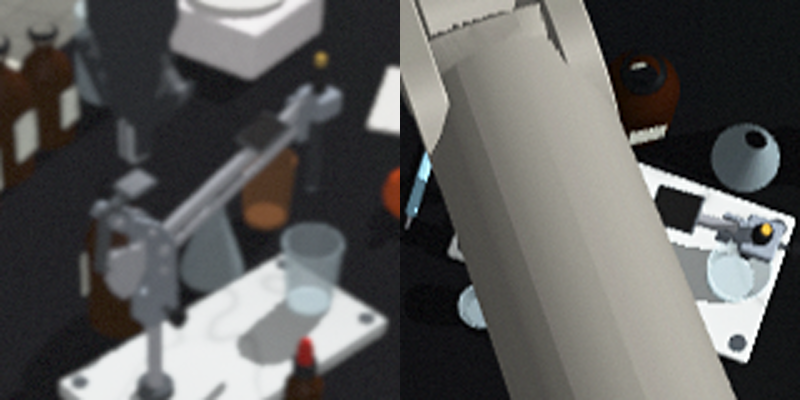

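The side crop shows the closed fingertip at (135,158), directly above the thumb pad at (135,183). In the top view the forearm hides the head. Next I'll press gently.

```bash
python3 -m inch '[{"fingers":0,"xyz":[0,0,-0.015],"yaw":0},{"fingers":0,"xyz":[0,0,-0.022],"yaw":0},{"fingers":0,"xyz":[0,0,-0.026],"yaw":0},{"fingers":0,"xyz":[0,0,-0.030],"yaw":0},{"fingers":0,"xyz":[0,0,-0.033],"yaw":0}]'
```

```text
t: 2.82
tool_pos: [0.6141, 0.0653, 0.2681]
eef_rot: [0.815, 0.579, 0.0, -0.0]
wrist_force: [0.1, 0.2, 0.2]
width: -0.0001
finger_force: 0.0
```

```bash
python3 -m inch '[{"fingers":0,"xyz":[0,0,-0.002],"yaw":0},{"fingers":0,"xyz":[0,0,-0.004],"yaw":0}]'
```

```text
t: 3.08
tool_pos: [0.6142, 0.0654, 0.2645]
eef_rot: [0.815, 0.579, 0.0, 0.0]
wrist_force: [-3.7, -1.1, 14.3]
width: 0.0002
finger_force: 7.3
```

```bash
python3 -m inch '[{"fingers":0,"xyz":[0,0,-0.002],"yaw":0},{"fingers":0,"xyz":[0,0,-0.003],"yaw":0}]'
```

```text
t: 3.32
tool_pos: [0.6146, 0.0654, 0.2639]
eef_rot: [0.815, 0.579, 0.001, 0.001]
wrist_force: [-13.8, -4.5, 34.7]
width: 0.0
finger_force: 17.9
```

```bash
python3 -m inch '[{"fingers":0,"xyz":[0,0,0.02],"yaw":0},{"fingers":0,"xyz":[0,0,0.04],"yaw":0},{"fingers":0,"xyz":[0,0,0.04],"yaw":0}]'
python3 - <<'E'
from h import *
import cv2
a=r.camera("side"); cv2.imwrite("pics/side1.png",a);b=cv2.imread("pics/side0.png")
cv2.imwrite("pics/c2.png",np.hstack([cv2.resize(x[200:280,270:350],(400,400),interpolation=cv2.INTER_CUBIC) for x in(b,a)]))
E
```

```text
t: 3.7
tool_pos: [0.6149, 0.0655, 0.3034]
eef_rot: [0.815, 0.579, 0.001, 0.001]
wrist_force: [0.9, -0.1, -0.2]
width: 0.0002
finger_force: 0.0
```

View pics/c2.png

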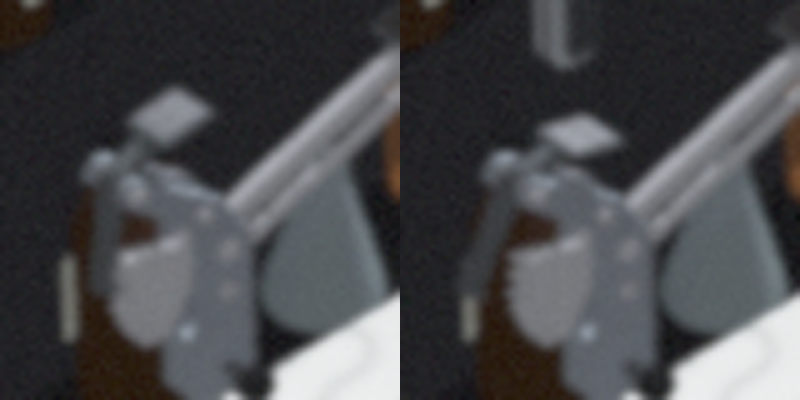

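The left crop is before and the right is after. The pad has dropped and tilted forward from (172,118) to (580,135), and the pawl's lower arm has swung clear of the teeth, so the pawl is thrown off. Next I'll move over the finger rest.

```bash
python3 -m inch '[{"fingers":0,"xyz":[0,0,0.03],"yaw":0},{"fingers":0,"xyz":[-0.018,-0.048,0.03],"yaw":0},{"fingers":0,"xyz":[-0.036,-0.096,0.03],"yaw":0},{"fingers":0,"xyz":[-0.0535,-0.1435,0.02],"yaw":0},{"fingers":0,"xyz":[-0.0535,-0.1435,-0.01],"yaw":0},{"fingers":0,"xyz":[-0.0535,-0.1435,-0.025],"yaw":0},{"fingers":0,"xyz":[-0.0535,-0.1435,-0.025],"yaw":0}]'
python3 - <<'E'
from h import *
import cv2
a=r.camera("side")
cv2.imwrite("pics/c3.png",cv2.resize(a[150:270,290:410],(500,500),interpolation=cv2.INTER_CUBIC))
E
```

```text
t: 4.62
tool_pos: [0.5603, -0.0775, 0.2753]
eef_rot: [0.815, 0.58, -0.001, -0.001]
wrist_force: [0.0, -0.3, 0.6]
width: 0.0002
finger_force: 0.0
```

View pics/c3.png

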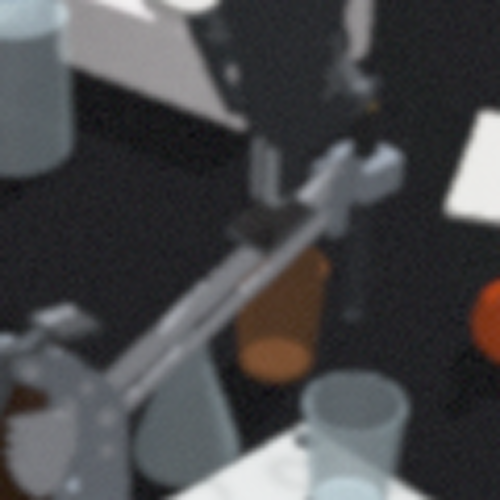

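The fingertip, at (267,203), is just above the dark rest at (270,225), and the gripper body clears the plug. Now I'll push the arm steadily down.

```bash
python3 -m inch '[{"fingers":0,"xyz":[0,0,-0.007],"yaw":0},{"fingers":0,"xyz":[0,-0.001,-0.012],"yaw":0},{"fingers":0,"xyz":[-0.001,-0.002,-0.018],"yaw":0},{"fingers":0,"xyz":[-0.001,-0.004,-0.024],"yaw":0},{"fingers":0,"xyz":[-0.002,-0.006,-0.030],"yaw":0},{"fingers":0,"xyz":[-0.003,-0.008,-0.036],"yaw":0},{"fingers":0,"xyz":[-0.003,-0.009,-0.042],"yaw":0},{"fingers":0,"xyz":[-0.004,-0.010,-0.048],"yaw":0}]'
```

```text
t: 5.68
tool_pos: [0.5567, -0.0885, 0.2279]
eef_rot: [0.815, 0.579, 0.0, 0.0]
wrist_force: [2.9, 0.2, 3.5]
width: 0.0001
finger_force: 1.6
```

```bash
python3 -m inch '[{"fingers":0,"xyz":[0,-0.001,-0.006],"yaw":0},{"fingers":0,"xyz":[0,-0.001,-0.012],"yaw":0},{"fingers":0,"xyz":[0,-0.001,-0.018],"yaw":0},{"fingers":0,"xyz":[0,0,-0.024],"yaw":0},{"fingers":0,"xyz":[0,0,-0.030],"yaw":0},{"fingers":0,"xyz":[0,0.001,-0.036],"yaw":0},{"fingers":0,"xyz":[0.001,0.002,-0.042],"yaw":0},{"fingers":0,"xyz":[0.001,0.003,-0.048],"yaw":0}]'
```

```text
t: 6.68
tool_pos: [0.5576, -0.0852, 0.1798]
eef_rot: [0.815, 0.579, -0.0, -0.0]
wrist_force: [-0.1, -3.2, 2.7]
width: -0.0001
finger_force: 2.0
```

```bash
python3 -m inch '[{"fingers":0,"xyz":[0,0.001,-0.004],"yaw":0},{"fingers":0,"xyz":[0,0.001,-0.008],"yaw":0},{"fingers":0,"xyz":[0,0.001,-0.010],"yaw":0}]'
```

```text
t: 7.05
tool_pos: [0.5579, -0.0836, 0.1703]
eef_rot: [0.815, 0.579, 0.0, -0.0]
wrist_force: [1.5, 0.7, 4.0]
width: 0.0
finger_force: 1.8
```

```bash
python3 -m inch '[{"fingers":0,"xyz":[0,0,-0.002],"yaw":0},{"fingers":0,"xyz":[0,0,-0.003],"yaw":0}]'
```

```text
t: 7.3
tool_pos: [0.5576, -0.084, 0.1673]
eef_rot: [0.815, 0.579, 0.0, -0.0]
wrist_force: [0.2, 1.1, 3.7]
width: 0.0001
finger_force: 1.7
```

Not on the stop yet: the force hasn't risen.

```bash
python3 -m inch '[{"fingers":0,"xyz":[0,0,-0.002],"yaw":0},{"fingers":0,"xyz":[0,0,-0.003],"yaw":0}]'
```

```text
t: 7.55
tool_pos: [0.5581, -0.084, 0.1659]
eef_rot: [0.815, 0.579, 0.0, 0.0]
wrist_force: [-10.5, 2.2, 36.1]
width: 0.0001
finger_force: 17.2
```

```bash
python3 -m inch '[{"fingers":0,"xyz":[0,0,-0.001],"yaw":0},{"fingers":0,"xyz":[0,0,-0.002],"yaw":0}]'
```

```text
t: 7.8
tool_pos: [0.5584, -0.0839, 0.1653]
eef_rot: [0.815, 0.579, 0.001, 0.001]
wrist_force: [-18.2, 2.8, 57.1]
width: 0.0
finger_force: 27.5
```

The force rose sharply at z ≈ 0.166, so the arm is on its bottom stop. I'll lift off, retreat and check.

```bash
python3 -m inch '[{"fingers":0,"xyz":[0,0,0.01],"yaw":0},{"fingers":0,"xyz":[0,0,0.05],"yaw":0},{"fingers":0,"xyz":[0,0,0.11],"yaw":0},{"fingers":0,"xyz":[0,0,0.17],"yaw":0},{"fingers":0,"xyz":[-0.02,-0.06,0.19],"yaw":0},{"fingers":0,"xyz":[-0.04,-0.12,0.19],"yaw":0},{"fingers":0,"xyz":[-0.06,-0.18,0.19],"yaw":0},{"fingers":0,"xyz":[-0.08,-0.24,0.19],"yaw":0},{"fingers":0,"xyz":[-0.10,-0.30,0.19],"yaw":0},{"fingers":0,"xyz":[-0.10,-0.30,0.19],"yaw":0},{"fingers":0,"xyz":[-0.10,-0.30,0.19],"yaw":0}]'
python3 - <<'E'
from h import *
import cv2
a=r.camera("side");b=r.camera("top")
cv2.imwrite("pics/c4.png",np.hstack([cv2.resize(x,(400,400),interpolation=cv2.INTER_CUBIC) for x in(a[180:350,250:420],b[180:350,250:420])]))
E
```

```text
t: 9.18
tool_pos: [0.4572, -0.3844, 0.3517]
eef_rot: [0.815, 0.579, -0.0, -0.001]
wrist_force: [0.2, 0.3, 0.6]
width: 0.0001
finger_force: 0.0
```

View pics/c4.png

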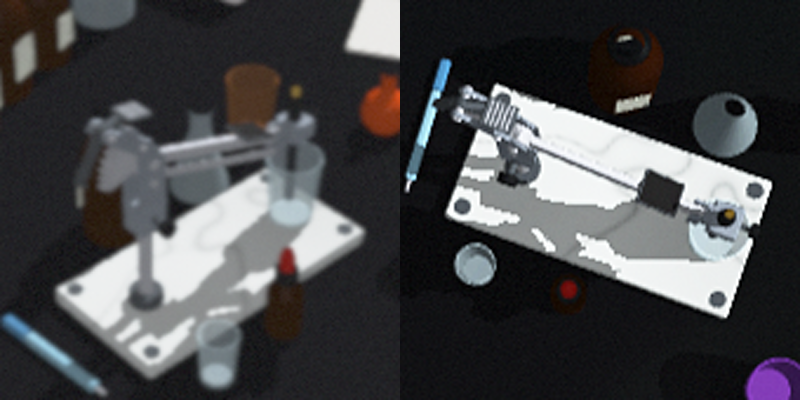

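The arm is down with the electrode standing inside the beaker at (290,180). The pawl is still clear of the teeth at (85,160), and the beaker and bystanders haven't moved. Handing in.

```bash
python3 -c "
from rig import r
print(r.job_done())"
```

```text
the job is handed in; nothing more can be done
None
```

The job is handed in at about 9 s: the pawl is thrown off, the arm is on its bottom stop with the electrode inside the beaker, and in the last pictures nothing else near the stand had moved.

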